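Set the turntable to zero and clamp it

TASK

On the bench turntable, push the lever's upright post round its arc until the pointer lines up with the long zero line of the scale, then push the clamp lever clockwise all the way to its stop, leaving the pointer on the line. Push gently with the fingers only: pinch and lift nothing, leave everything else on the table where it is, and finish clear of the turntable.

Things in the scene. Friction and masses are not known exactly. Their poses are not given: they have to be found in the camera images.
- turntable: bench turntable fixed to the table: a grey round base disc 280 mm across and 20 mm high carrying a steel turning ring (144 mm across, top at 52 mm) with a small three-jaw chuck and a brass blank in the middle (top at 74 mm). Origin on the ring's axis at table height, z up. The lever's middle position points along this frame's -x; the clamp is on its +y side. It may stand left or right on the table and be turned either way
- ring (a joint): turning angle of the steel ring with its lever and pointer (rad), 0 with the lever along the turntable's -x, growing anticlockwise seen from above; runs from -1.2 to 1.35. Stiff: it takes about 2 N sideways at the post and stays where it is left. Starts 0.4 to 1.8 rad anticlockwise of the zero line
- post_top (a point): top centre of the lever's upright black post, 14 mm in diameter, 90 mm from the ring's axis; the bare post spans heights 43 to 96 mm above the table, standing on a short dark lever bar 16 mm wide
- pointer (a point): tip of the dark pointer, 4 mm wide, at the outer end of the lever, 110 mm from the ring's axis, 30 mm above the table, in line with post and axis
- zero_mark (a point): inner end of the zero line on the fixed aluminium scale sector around the ring: the one long black line (26 mm long, 6 mm wide, reaching outwards); all other lines are 8 mm long and 2 mm wide, 10 degrees apart. The point lies 110 mm from the ring's axis, 26 mm above the table, where the pointer tip must come. The scale is bolted on at a different angle each time
- clamp (a joint): angle of the clamp lever (rad): about 0 to 0.35 at the start (open, sticking outwards from the base disc), growing clockwise seen from above, 1.35 at its stop (closed, alongside the disc's edge). Takes about 2 N at the pin and stays where it is left
- clamp_pin_top (a point): top centre of the upright black pin at the end of the clamp lever, 14 mm in diameter, 58 mm from its pivot; bare pin spans heights 45 to 90 mm above the table
- clamp_pivot (a point): centre of the top of the clamp lever's hub, about which it turns (vertical axis), 50 mm above the table
- key_stand: white hex-key stand fixed to the table, 70 x 120 mm (x, y), keys with red T handles up to 127 mm high; a bystander, standing on the other side from the turntable; origin centre of underside
- socket_big: a steel wrench socket standing upright, 34 mm across at the foot, 42 mm tall; origin centre of underside; a loose bystander
- socket_small: a smaller steel socket standing upright, 26 mm across, 30 mm tall; origin centre of underside; a loose bystander
- spanner: an open spanner, 220 mm long, lying flat on the table beyond the work; x axis along it; a loose bystander
- hammer: a hammer, 280 mm long, lying along the left side; x axis along it; a loose bystander
- paste_tin: a steel tin, 56 mm across, 60 mm tall, standing beyond the hex-key stand; origin centre of underside; a loose bystander
- parallel: a steel bar 100 x 20 x 25 mm lying on the table at the near right; x axis along it; a loose bystander

How it is judged (in metres and radians):
On the way, in this order (a step that is already met when the one before it is completed fails the run):
1. the pointer stands still on the zero line while the clamp is still open (horizontal distance between pointer and zero_mark below 0.005 m and velocity of joint ring between -0.05 and 0.05 rad/s and value of joint clamp below 0.7 rad), for 0.3 s.
2. the clamp lever is at its stop with the pointer still on the zero line (horizontal distance between pointer and zero_mark below 0.005 m and value of joint clamp above 1.22 rad), for 0.2 s.
At the end, for the whole second after the job is handed in: The pointer tip is within 5 mm (2.6 degrees) of the inner end of the zero line, the ring is still, and the clamp lever stands within 0.13 rad of its stop (all of step 2 and velocity of joint ring between -0.05 and 0.05 rad/s); the robot touches nothing.
It fails at once if a lever is gripped or pushed hard (over 30 N) (contact force between the fingers and ring above 30 N or contact force between the fingers and clamp above 30 N).
It fails at once if a loose bystander is shifted by more than 20 mm, lifted or carried (distance of any of socket_big, socket_small, spanner, hammer, paste_tin, parallel from where it was at the start of the episode above 0.02 m).
It also fails if it takes over 54 s, if anything falls off the work surface, if the arm or the gripper's body presses on something with over 40 N, if the wrist force passes 120 N, or if a joint passes its speed limit or range.

ROBOT

A 6-joint arm with a two-finger parallel gripper is mounted at the origin on the work surface. World frame = base frame: x ahead of the robot, y to its left, z up, the work surface at z = 0. Lengths are in mm, angles in rad, forces in N, time in s.
With the tool pointing down it reaches from about 275 to 750 mm from the base axis. Payload 10.2 kg.
Tool frame: the origin (TCP) lies midway between the tips of the shut fingers; the grasp point (between the pads) lies grip_depth behind it (grip_depth is the distance from the TCP to the grasp point, in mm); z points along the fingers, x is the direction in which the jaws open and shut, and the axes are right-handed (so a half turn about z gives the same grasp; the last joint's range is limited). The gripper opens to 85 mm and grips with 20 to 120 N. Pads are 22 mm wide; open, the fingers measure 114 mm over their backs; the gripper's body (76 mm by 85 mm) begins 54 mm behind the grasp point. The pads swing forward as they close: fully open they stand 13 mm farther back than shut.
Start: joints at [1.106, 0.313, 1.498, -0, 1.331, -0.223], TCP at [125.724, 509.73, 231.294] pointing down, gripper open.
Joint ranges: [-2.94, 2.94], [-0.97, 2.17], [0.19, 2.56], [-1.23, 4.37], [0.02, 3.11], [-2.88, 2.88]. Speed limits (rad/s): [2.39, 2.39, 3.01, 3.14, 3.14, 3.14].

INTERFACE

Orientations are given as a unit quaternion [w, x, y, z].
In Python, from plant import * gives the robot as it stands.
- The arm moves only by the tool drive_tool, never from a script. Its argument "deltas" is one flat list of numbers, 6 for each row, row after row: the shift along the tool's x, y, z in mm, then the turn, a rotation vector about the tool's x, y, z in rad. In form: [x, y, z, ax, ay, az, x, y, z, ax, ay, az, ...]. A call has 1 to 5 rows; each row shifts and turns the pose as measured when the row begins, along the tool's axes as they then stand; what a row does not reach is not made up. A row lasts 1/8 s, in which the tool goes at most 62.5 mm and 10.7 degrees, less where a joint would pass 70% of its speed; a pose out of reach is approached as far as the arm can. A call with a gripper value outside its range is refused whole. "claw" is the gripper command: -1 is fully open, 1 is shut, values between are in proportion, set as the call begins (left out, the last holds). The fingers move at their own pace and stop on an object; the grip force is fixed at half the most. Time passes only in rows, so rows that do not move let the fingers close. It gives the time, the measured TCP pose, the force and the opening at its end, in the units of the state.
- get_obs(): the state, without advancing time (a new reading comes with each control period).
- get_image(name): name is "side" or "top" or "wrist"; returns a dict with "img" (384x512x3 uint8, red, green, blue), "fovy" (degrees; the focal length in pixels is half the picture's height over the tangent of half this angle, whatever the lens; pixels are square), "cx", "cy" (the principal point, pixels), "R" (3x3) and "t" (3): a world point X has camera coordinates R X + t; the wrist camera has in their place "mount" (4x4, takes a point from camera to tool coordinates, whose origin is the TCP and whose axes are the tool frame's). Camera axes: x right, y down, z forward; pixel columns grow to the right and rows downward; lengths in mm; the calibration is good to about 2 mm. A picture is of the moment at which its call begins: read the wrist's pose just before it. There is no depth.
- close_job(): hands the job in, once; it reports no verdict.
The state is a dict: "t": time; "qpos": joint angles; "qd": joint speeds; "joint_torque": joint torques, N m; "tool_pos": TCP position; "eef_rot": TCP orientation; "ft_force": force on the tool from outside, world axes, zero at the start; "moment": the same for the moment, N m; "finger_gap": opening from 0.0 (shut) to 1.0 (fully open).
Only numpy, scipy, OpenCV 4.12 (cv2) and the standard library are available. Lean on these libraries where they do the work, as an engineer would, in place of code of your own. Each camera call takes 0.05 s, during which the arm holds its last target.

## Working session

There is one attempt and no reset: what is moved stays moved. The work goes in short steps, Python scripts to look and compute and a tool call to move; the robot and the scene stay as the last step left them, time stands still between calls to the robot, and variables do not carry over. Pictures are saved under pics/ and viewed, and the job is handed in when it is done.

Besides the shell and the picture viewer there is one more tool, called in YAML: its name, and indented under it one key for each argument. drive_tool: Moves the arm, as the interface text tells. Its arguments: {"type":"object","properties":{"deltas":{"type":"array","items":{"type":"number"}},"claw":{"type":"number"}},"required":["deltas"]}

```bash
ls; mkdir -p pics
python3 - <<'E'
from plant import *
import cv2,pickle
o=get_obs();print(o)
for n in ("top","side","wrist"):
    d=get_image(n);cv2.imwrite(f"pics/{n}0.png",d["img"][:,:,::-1]);pickle.dump(d,open(f"{n}0.pkl","wb"))
    print(n,{k:v for k,v in d.items() if k!="img"})
E
```

```text
pics
{'t': 0.0, 'qpos': array([ 1.10562869e+00,  3.13446312e-01,  1.49845407e+00,  2.07328019e-05,
        1.33098050e+00, -2.23365138e-01]), 'qd': array([-0.00015048,  0.00073613,  0.0018905 ,  0.00073039,  0.00184337,
        0.00132991]), 'joint_torque': array([ 1.28234944e-03, -4.12262642e+01, -2.59737933e+01, -1.50340552e-04,
        4.12862515e-03, -1.93464636e-06]), 'tool_pos': array([125.5833274 , 509.49338155, 230.73056477]), 'eef_rot': array([ 2.65909028e-04,  7.87228477e-01,  6.16661098e-01, -5.86751873e-04]), 'ft_force': array([-0.13589585,  0.17899511, -0.61632932]), 'moment': array([-0.01732536, -0.00895666,  0.00361159]), 'finger_gap': 1.0005327881309216}
top {'fovy': 47.219580880570774, 'cx': 253.1571972536659, 'cy': 197.10468832191657, 'R': array([[ 0.01203172, -0.99988375,  0.00936582],
       [-0.98072593, -0.01362692, -0.19491267],
       [ 0.19501764, -0.00684017, -0.98077588]]), 't': array([  24.48559281,  532.04396934, 1453.33175662])}
side {'fovy': 52.17325929120934, 'cx': 261.61215299750575, 'cy': 191.35156869556806, 'R': array([[ 0.99807604, -0.06069721,  0.01265186],
       [-0.02592979, -0.59397797, -0.80406332],
       [ 0.05631933,  0.80218827, -0.59440904]]), 't': array([-518.09328237,  115.48357276, 1287.56086053])}
wrist {'fovy': 64.95937708691093, 'cx': 255.8831085244268, 'cy': 193.41379591816127, 'mount': array([[ 9.99998444e-01,  4.03012241e-05,  1.76338756e-03,
         1.17861327e+00],
       [-5.33903525e-04,  9.59755513e-01,  2.80836377e-01,
        -7.07838995e+01],
       [-1.68110288e-03, -2.80836881e-01,  9.59754041e-01,
        -1.44123589e+02],
       [ 0.00000000e+00,  0.00000000e+00,  0.00000000e+00,
         1.00000000e+00]])}
```

View pics/top0.png

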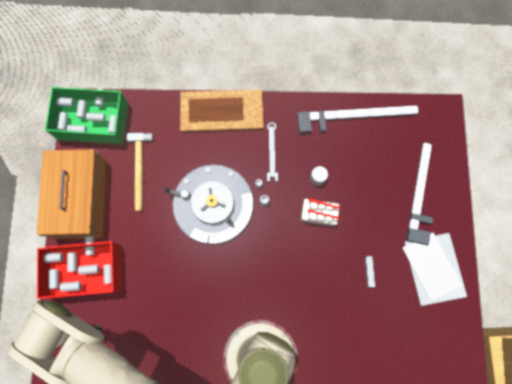

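View pics/side0.png

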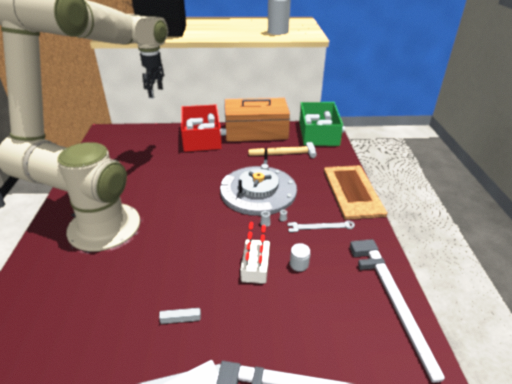

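View pics/wrist0.png

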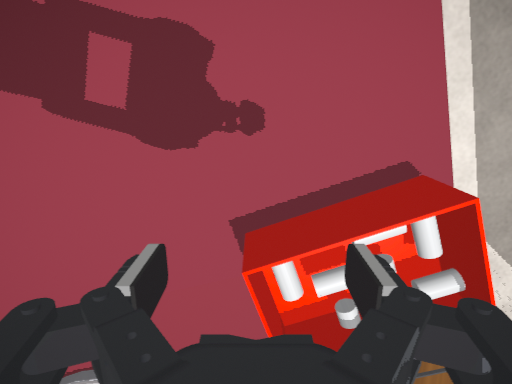

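```bash
cat > h.py <<'E'
import numpy as np,cv2,pickle
def K(d):
    f=d["img"].shape[0]/2/np.tan(np.radians(d["fovy"]/2));return f
def ray(d,u,v,z):
    f=K(d);R=np.array(d["R"]);t=np.array(d["t"]);c=-R.T@t
    r=R.T@np.array([(u-d["cx"])/f,(v-d["cy"])/f,1]);return c+r*(z-c[2])/r[2]
def proj(d,X):
    f=K(d);p=np.array(d["R"])@np.array(X)+d["t"];return np.array([d["cx"]+f*p[0]/p[2],d["cy"]+f*p[1]/p[2]])
E
python3 - <<'E'
from h import *
a=pickle.load(open("top0.pkl","rb"))["img"][155:255,150:280,::-1]
cv2.imwrite("pics/topc.png",cv2.resize(a,None,fx=6,fy=6,interpolation=cv2.INTER_CUBIC))
a=pickle.load(open("side0.pkl","rb"))["img"][140:240,200:320,::-1]
cv2.imwrite("pics/sidec.png",cv2.resize(a,None,fx=6,fy=6,interpolation=cv2.INTER_CUBIC))
d=pickle.load(open("top0.pkl","rb"))
for u,v,z in((212,204,20),(212,201,74)):print(ray(d,u,v,z))
E
```

```text
[511.57622277 174.41678264  20.        ]
[512.05409312 169.97706233  74.        ]
```

View pics/topc.png

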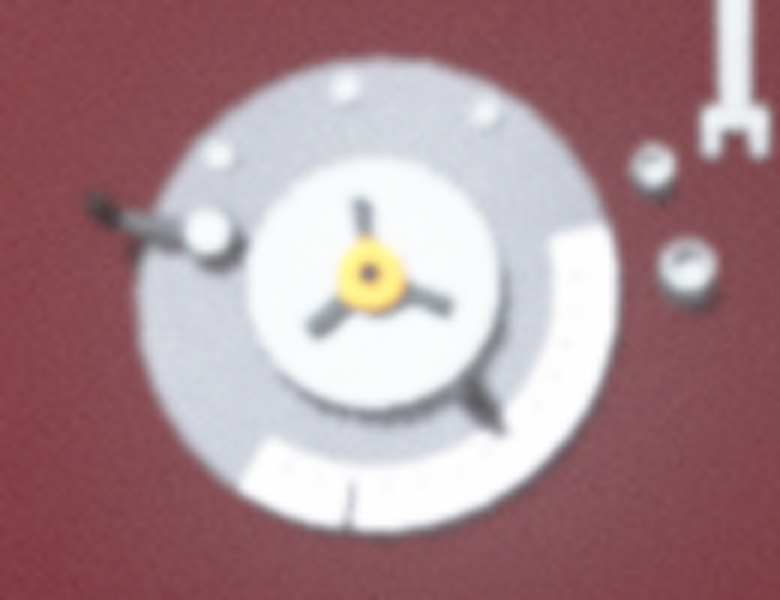

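View pics/sidec.png

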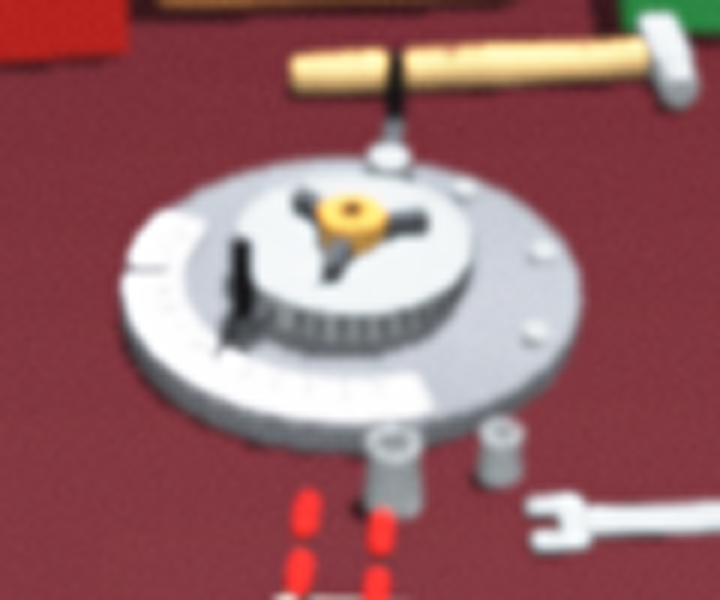

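Run:
```python
from h import *
d=pickle.load(open("top0.pkl","rb"));img=d["img"]
hsv=cv2.cvtColor(img,cv2.COLOR_RGB2HSV)
m=(hsv[...,1]<70).astype(np.uint8)*255; mm=np.zeros_like(m);mm[155:255,150:255]=m[155:255,150:255]
mm=cv2.morphologyEx(mm,cv2.MORPH_OPEN,np.ones((5,5),np.uint8))
c=max(cv2.findContours(mm,cv2.RETR_EXTERNAL,cv2.CHAIN_APPROX_NONE)[0],key=cv2.contourArea)
print(cv2.boundingRect(c))
P=np.array([ray(d,*p[0],20)[:2] for p in c])
# right/bottom/top edges only; robust circle fit
from scipy.optimize import least_squares
r=least_squares(lambda q:np.hypot(*(P-q[:2]).T)-140,[512,174],loss="soft_l1",f_scale=2);print(r.x)
C=r.x
g=lambda u,v:((u+.5)/6-.5+150,(v+.5)/6-.5+155)
for n,u,v,z in(("brass",370,273,74),("post",475,378,96),("ptip",500,428,30),("zin",353,482,26),("zout",348,528,26),("pivot",210,230,50),("pin",100,205,90),("sb",687,262,42),("ss",654,163,30)):
    p=ray(d,*g(u,v),z);e=p[:2]-C;print(n,p.round(1),np.hypot(*e).round(1),np.degrees(np.arctan2(e[1],e[0])).round(1))
```

```text
(172, 164, 82, 81)
[513.91093963 172.2460258 ]
brass [515.2 172.6  74. ] 1.3 15.7
post [453.1 111.2  96. ] 86.1 -134.9
ptip [434.3  99.5  30. ] 107.8 -137.6
zin [402.7 182.9  26. ] 111.7 174.5
zout [376.4 184.9  26. ] 138.1 174.7
pivot [543.5 267.   50. ] 99.3 72.7
pin [548.6 322.8  90. ] 154.5 77.0
sb [530.2  -6.4  42. ] 179.4 -84.8
ss [591.2  12.9  30. ] 177.1 -64.1
```

```bash
cat >> h.py <<'E'
from scipy.spatial.transform import Rotation as Ro
def pose(o):
    w,x,y,z=o["eef_rot"];return np.array(o["tool_pos"]),Ro.from_quat([x,y,z,w])
def plan(o,tgt,yaw,n):
    # yaw = world heading (deg) of tool x, tool down
    p,R=pose(o);y=np.radians(yaw)
    Rt=Ro.from_matrix(np.array([[np.cos(y),np.sin(y),0],[np.sin(y),-np.cos(y),0],[0,0,-1]]))
    print("now",o["t"],p.round(1),"yaw",np.degrees(np.arctan2(*R.as_matrix()[[1,0],0])).round(1),"F",o["ft_force"].round(1),"gap",round(o["finger_gap"],2))
    rv=(R.inv()*Rt).as_rotvec();st=(np.array(tgt)-p)/n;out=[]
    for i in range(n):
        d=R.inv().apply(st);out.append(np.r_[d.round(1),(rv/n).round(3)]);R=R*Ro.from_rotvec(rv/n)
    for r in out:print(", ".join(f"{v:g}" for v in r))
E
python3 - <<'E'
from h import *
from plant import *
plan(get_obs(),[475,83,231],133,10)
E
```

```text
now 0.15 [125.6 509.5 230.9] yaw 76.1 F [ 0.  -0.2  0. ] gap 1.0
-33, 44.1, 0, -0, 0, -0.099
-37.3, 40.6, 0, -0, 0, -0.099
-41.1, 36.8, 0, -0, 0, -0.099
-44.5, 32.5, 0, -0, 0, -0.099
-47.5, 27.9, 0, -0, 0, -0.099
-50.1, 23.1, 0, -0, 0, -0.099
-52.1, 18, 0, -0, 0, -0.099
-53.6, 12.8, -0, -0, 0, -0.099
-54.6, 7.4, -0, -0, 0, -0.099
-55.1, 1.9, -0, -0, 0, -0.099
```

drive_tool:
  deltas: [-33,44,0,0,0,-0.1,-37,41,0,0,0,-0.1,-41,37,0,0,0,-0.1,-44,32,0,0,0,-0.1,-47,28,0,0,0,-0.1]
  claw: 1

```text
t: 0.78
tool_pos: [304.6, 294.7, 229.8]
eef_rot: [0.0, 0.601, 0.799, -0.001]
ft_force: [0.7, 0.6, 0.9]
finger_gap: -0.005
```

drive_tool:
  deltas: [-50,23,0,0,0,-0.1,-52,18,0,0,0,-0.1,-54,13,0,0,0,-0.1,-55,7,0,0,0,-0.1,-55,2,0,0,0,-0.1]
  claw: 1

```text
t: 1.4
tool_pos: [491.2, 78.9, 229.9]
eef_rot: [-0.0, 0.377, 0.926, -0.001]
ft_force: [0.3, 1.0, 1.2]
finger_gap: -0.004
```

Run:
```python
from h import *
from plant import *
plan(get_obs(),[475,83,231],133,5)
```

```text
now 1.4 [491.2  78.9 229.9] yaw 135.7 F [0.3 1.  1.2] gap -0.0
2.9, -1.7, -0.2, -0, 0, 0.009
2.9, -1.7, -0.2, -0, 0, 0.009
2.8, -1.7, -0.2, -0, 0, 0.009
2.8, -1.8, -0.2, -0, 0, 0.009
2.8, -1.8, -0.2, -0, 0, 0.009
```

drive_tool:
  deltas: [14,-9,0,0,0,0.04,0,0,0,0,0,0]

```text
t: 1.65
tool_pos: [476.3, 79.3, 228.8]
eef_rot: [-0.001, 0.398, 0.917, -0.001]
ft_force: [0.2, 0.9, -0.5]
finger_gap: -0.002
```

Run:
```python
from h import *
from plant import *
o=get_obs();plan(o,[475,83,231],133,1)
d=get_image("wrist");cv2.imwrite("pics/w1.png",d["img"][:,:,::-1]);d["o"]=o;pickle.dump(d,open("w1.pkl","wb"))
```

```text
now 1.65 [476.3  79.3 228.8] yaw 133.1 F [ 0.2  0.9 -0.5] gap -0.0
3.6, 1.6, -2.2, -0.003, -0.001, 0.002
```

View pics/w1.png

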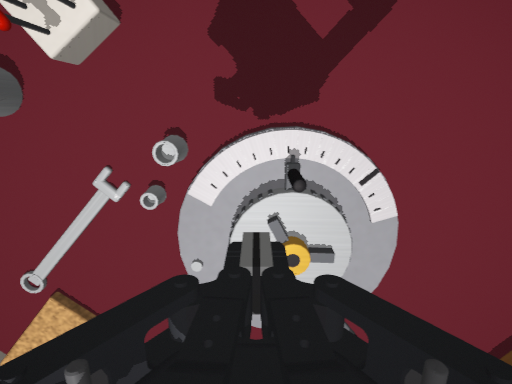

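```bash
cat >> h.py <<'E'
def wcal(d,o):
    p,R=pose(o);T=np.eye(4);T[:3,:3]=R.as_matrix();T[:3,3]=p
    C=T@np.array(d["mount"]);d["R"]=C[:3,:3].T;d["t"]=-d["R"]@C[:3,3];return d
E
python3 - <<'E'
from h import *
d=pickle.load(open("w1.pkl","rb"));wcal(d,d["o"])
cv2.imwrite("pics/w1c.png",cv2.resize(d["img"][120:280,180:400,::-1],None,fx=3.6,fy=3.6,interpolation=cv2.INTER_CUBIC))
E
```

```text
(no output)
```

View pics/w1c.png

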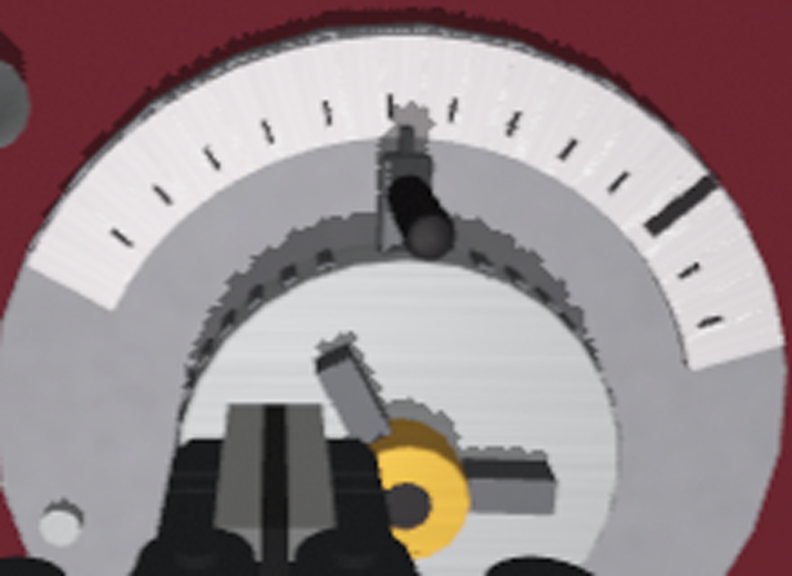

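Run:
```python
from h import *
d=pickle.load(open("w1.pkl","rb"));wcal(d,d["o"])
g=lambda u,v:((u+.5)/3.6-.5+180,(v+.5)/3.6-.5+120)
C=ray(d,*g(408,506),74)[:2];print(C)
for n,u,v,z in(("ptip",406,126,30),("post",432,237,96),("zin",652,229,26),("zout",715,182,26)):
    p=ray(d,*g(u,v),z);e=p[:2]-C;print(n,p.round(1),np.hypot(*e).round(1),np.degrees(np.arctan2(e[1],e[0])).round(1)%360)
```

```text
[516.63781354 174.16644707]
ptip [435.7  99.5  30. ] 110.1 222.7
post [449.8 112.3  96. ] 91.1 222.8
zin [404.4 183.7  26. ] 112.6 175.1
zout [379.9 186.8  26. ] 137.3 174.7
```

Run:
```python
from h import *
from plant import *
plan(get_obs(),[475.4,84.2,74],133,4)
```

```text
now 1.7 [476.7  79.3 228.8] yaw 133.2 F [-0.6 -0.2  1.2] gap 0.0
1.1, 0.7, 38.7, -0.001, -0, 0.001
1.1, 0.7, 38.7, -0.001, -0, 0.001
1.1, 0.7, 38.7, -0.001, -0, 0.001
1.1, 0.6, 38.7, -0.001, -0, 0.001
```

drive_tool:
  deltas: [1,1,39,0,0,0,1,1,39,0,0,0,1,1,39,0,0,0,1,1,38,0,0,0,0,0,0,0,0,0]

```text
t: 2.33
tool_pos: [478.8, 86.7, 70.9]
eef_rot: [0.002, 0.394, 0.919, -0.0]
ft_force: [0.1, 0.7, 0.9]
finger_gap: 0.005
```

```bash
cat > snap.py <<'E'
import sys
from h import *
from plant import *
n=sys.argv[1];cam=sys.argv[2] if len(sys.argv)>2 else "wrist"
o=get_obs();d=get_image(cam);d["o"]=o
if cam=="wrist": wcal(d,o)
pickle.dump(d,open(n+".pkl","wb"))
if cam=="wrist":cv2.imwrite(f"pics/{n}.png",d["img"][:,:,::-1])
else:
    x,y=(150,155) if cam=="top" else (200,140)
    cv2.imwrite(f"pics/{n}.png",cv2.resize(d["img"][y:y+100,x:x+130,::-1],None,fx=6,fy=6,interpolation=cv2.INTER_CUBIC))
plan(o,pose(o)[0],np.degrees(np.arctan2(*pose(o)[1].as_matrix()[[1,0],0])),1)
E
python3 snap.py w2
```

```text
now 2.325 [478.8  86.7  70.9] yaw 133.6 F [0.1 0.7 0.9] gap 0.0
0, 0, 0, 0.001, 0.003, 0
```

View pics/w2.png

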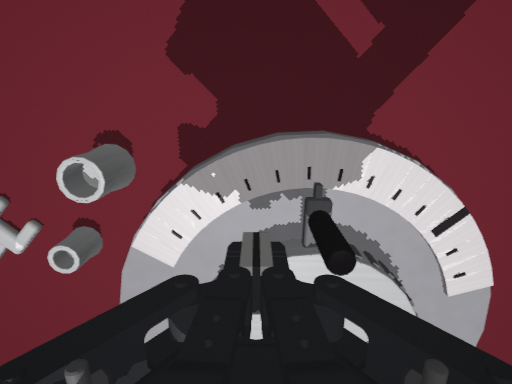

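drive_tool:
  deltas: [5,-1.5,-1,0,0,0,5,-1.5,-1,0,0,0,3,0,0,0,0,0,3,0,0,0,0,0,0,0,0,0,0,0]

```text
t: 3.0
tool_pos: [468.1, 97.1, 79.0]
eef_rot: [0.007, 0.394, 0.919, 0.002]
ft_force: [-0.8, -0.4, -0.2]
finger_gap: 0.003
```

```bash
python3 snap.py w3
```

```text
now 3.0 [468.1  97.1  79. ] yaw 133.6 F [-0.8 -0.4 -0.2] gap 0.0
0, 0, 0, 0.009, 0.012, 0
```

View pics/w3.png

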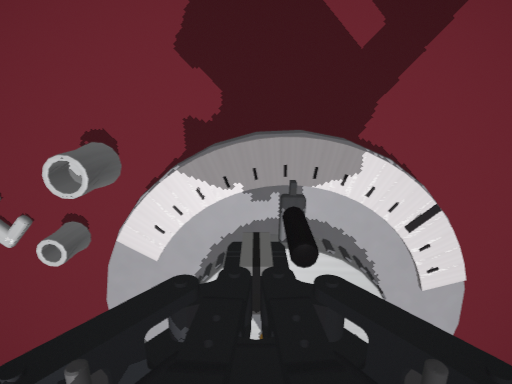

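drive_tool:
  deltas: [4.5,-1.5,3,-0.009,-0.012,0.05,4.5,-1.5,2,0,0,0.05,4.5,-1,1,0,0,0.05,4.5,-1,1,0,0,0.05,0,0,0,0,0,0]

```text
t: 3.68
tool_pos: [455.2, 106.8, 72.4]
eef_rot: [0.017, 0.486, 0.874, 0.005]
ft_force: [-0.3, -0.2, 0.1]
finger_gap: -0.001
```

```bash
python3 snap.py w4
```

```text
now 3.675 [455.2 106.8  72.4] yaw 121.8 F [-0.3 -0.2  0.1] gap -0.0
0, 0, 0, 0.026, 0.024, 0
```

View pics/w4.png

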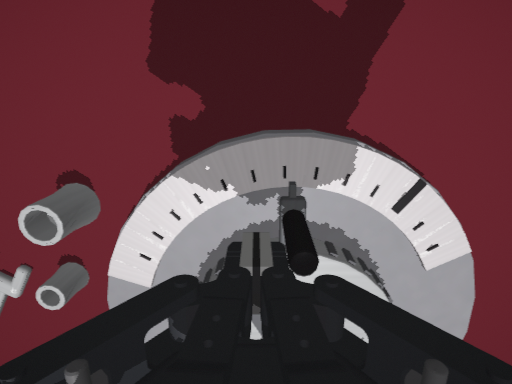

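drive_tool:
  deltas: [4.5,-0.8,0,-0.015,-0.015,0.05,4.5,-0.8,0,-0.01,-0.01,0.05,4.5,-0.8,0,-0.005,-0.005,0.05,4.5,-0.8,0,-0.004,-0.004,0.05,4.5,-0.8,0,-0.004,-0.004,0.05]

```text
t: 4.35
tool_pos: [443.3, 123.7, 71.9]
eef_rot: [0.044, 0.592, 0.805, 0.016]
ft_force: [-0.3, -2.5, 2.0]
finger_gap: 0.005
```

```bash
python3 snap.py w5
```

```text
now 4.35 [443.3 123.7  71.9] yaw 107.2 F [-0.3 -2.5  2. ] gap 0.01
0, 0, 0, 0.077, 0.052, 0.002
```

View pics/w5.png

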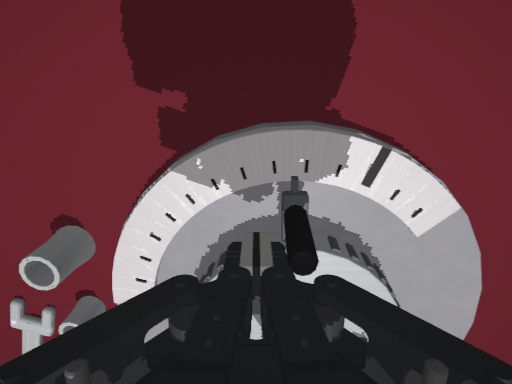

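drive_tool:
  deltas: [4.5,-0.8,0,0.02,0.015,0.05,4.5,-0.8,0,0.02,0.015,0.05,4.5,-0.8,0,0.02,0.015,0.05,4.5,-0.8,0,0.015,0.01,0.05,3,-0.5,0,0.01,0.005,0.04]

```text
t: 5.03
tool_pos: [433.7, 142.6, 70.4]
eef_rot: [-0.011, 0.685, 0.729, 0.001]
ft_force: [-1.1, -1.6, -0.3]
finger_gap: 0.003
```

```bash
python3 snap.py w6
```

```text
now 5.025 [433.7 142.6  70.4] yaw 93.6 F [-1.1 -1.6 -0.3] gap 0.0
0, 0, 0, -0.014, -0.017, 0
```

View pics/w6.png

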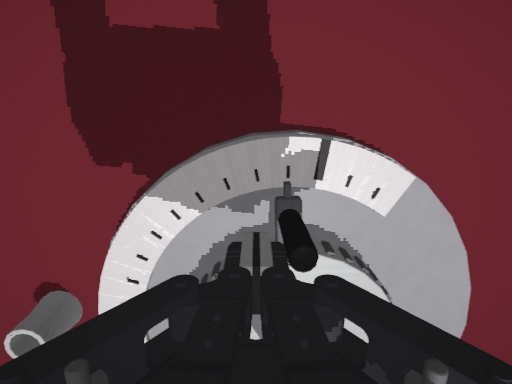

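```bash
cat > ang.py <<'E'
import sys
from h import *
d=pickle.load(open(sys.argv[1]+".pkl","rb"))
u0,v0=int(sys.argv[2]),int(sys.argv[3])
cv2.imwrite(f"pics/{sys.argv[1]}c.png",cv2.resize(d["img"][v0:v0+100,u0:u0+130,::-1],None,fx=6,fy=6,interpolation=cv2.INTER_CUBIC))
E
python3 ang.py w6 240 120
```

```text
(no output)
```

View pics/w6c.png

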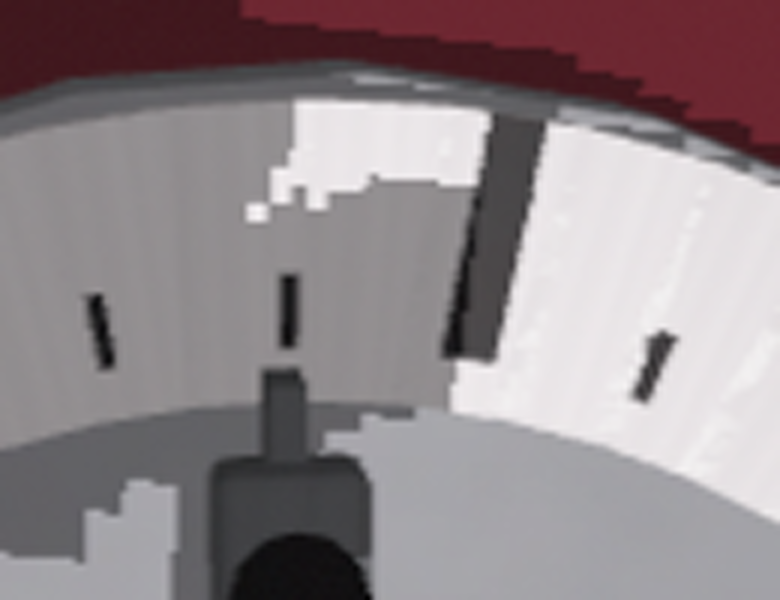

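```bash
cat > ang2.py <<'E'
import sys
from h import *
# name u0 v0 tipu tipv zinu zinv
a=sys.argv;d=pickle.load(open(a[1]+".pkl","rb"));u0,v0,pu,pv,zu,zv=map(float,a[2:8])
g=lambda u,v:((u+.5)/6-.5+u0,(v+.5)/6-.5+v0)
C=np.array([515.5,173.3]);A=[]
for u,v,z in((pu,pv,30),(zu,zv,26)):
    p=ray(d,*g(u,v),z);e=p[:2]-C;A.append(np.degrees(np.arctan2(e[1],e[0]))%360);print(p.round(1),np.hypot(*e).round(1),A[-1].round(2))
print("to go cw deg",(A[0]-A[1]).round(2),"mm at post",np.radians(A[0]-A[1])*90)
E
python3 ang2.py w6 240 120 284 369 470 357
```

```text
[407.5 162.6  30. ] 108.5 185.64
[406.  183.1  26. ] 110.0 174.88
to go cw deg 10.76 mm at post 16.90248383624506
```

drive_tool:
  deltas: [4,-0.7,0,-0.005,-0.006,0.045,4,-0.7,0,-0.004,-0.005,0.045,3,-0.5,0,0,0,0.03,0,0,0,0,0,0]

```text
t: 5.58
tool_pos: [431.8, 153.2, 70.3]
eef_rot: [-0.004, 0.727, 0.687, -0.001]
ft_force: [0.1, -0.2, 0.1]
finger_gap: 0.002
```

```bash
python3 snap.py w7; python3 ang.py w7 240 120
```

```text
now 5.575 [431.8 153.2  70.3] yaw 86.8 F [ 0.1 -0.2  0.1] gap 0.0
0, 0, 0, -0.007, -0.004, 0
```

View pics/w7c.png

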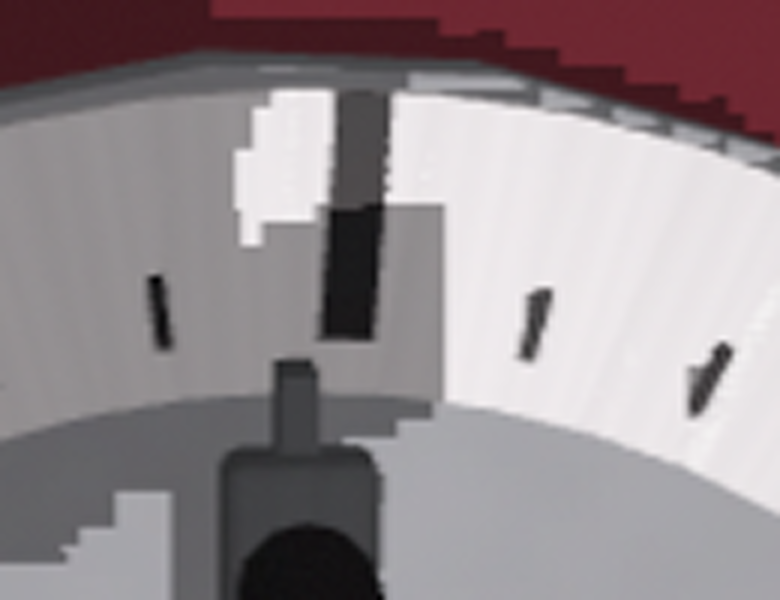

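```bash
python3 ang2.py w7 240 120 295 359 347 339
```

```text
[407.1 176.9  30. ] 108.4 178.12
[406.2 182.9  26. ] 109.7 174.98
to go cw deg 3.13 mm at post 4.9212326664750385
```

drive_tool:
  deltas: [2.5,-0.4,0,-0.004,-0.002,0.027,2,-0.3,0,0,0,0.02,0,0,0,0,0,0]

```text
t: 6.0
tool_pos: [431.4, 157.7, 70.4]
eef_rot: [-0.002, 0.743, 0.669, -0.0]
ft_force: [0.3, -1.1, 0.1]
finger_gap: -0.001
```

```bash
python3 snap.py w8; python3 ang.py w8 240 120
```

```text
now 6.0 [431.4 157.7  70.4] yaw 84.0 F [ 0.3 -1.1  0.1] gap -0.0
0, 0, 0, -0.003, -0.002, 0
```

View pics/w8c.png

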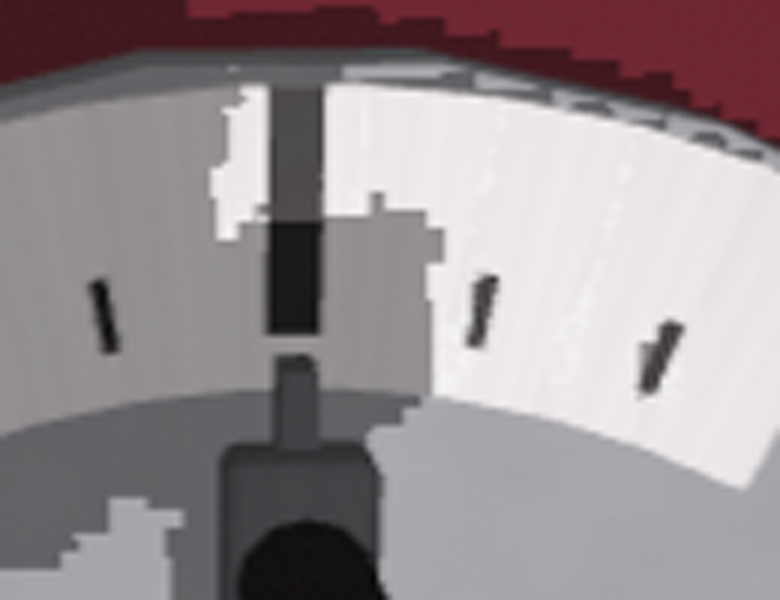

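```bash
python3 ang2.py w8 240 120 296 355 293 334
```

```text
[407.6 182.6  30. ] 108.3 175.08
[406.2 182.8  26. ] 109.7 175.03
to go cw deg 0.05 mm at post 0.08096240711124059
```

drive_tool:
  deltas: [-4,0,0,0,0,0,-8,0,0,0,0,0,-8,0,-10,0,0,0,0,0,-40,0,0,0,0,0,-50,0,0,0]

```text
t: 6.68
tool_pos: [428.1, 135.0, 171.6]
eef_rot: [-0.004, 0.744, 0.669, -0.002]
ft_force: [0.2, -0.7, -0.5]
finger_gap: -0.006
```

Run:
```python
from h import *
from plant import *
plan(get_obs(),[500,330,205],-5,10)
```

```text
now 6.675 [428.1 135.  171.6] yaw 83.9 F [ 0.2 -0.7 -0.5] gap -0.01
20.2, 5.1, -3.4, -0.001, 0.001, 0.155
20.7, 1.9, -3.3, -0.001, 0.001, 0.155
20.7, -1.3, -3.3, -0.001, 0.001, 0.155
20.3, -4.5, -3.3, -0.001, 0.001, 0.155
19.3, -7.6, -3.3, -0.001, 0.001, 0.155
17.9, -10.5, -3.3, -0.001, 0.001, 0.155
16.1, -13.1, -3.3, -0.001, 0.001, 0.155
13.9, -15.5, -3.3, -0.001, 0.001, 0.155
11.3, -17.4, -3.3, -0.001, 0.001, 0.155
8.5, -19, -3.3, -0.001, 0.001, 0.155
```

drive_tool:
  deltas: [20,5,-4,0,0,0.155,21,2,-4,0,0,0.155,21,-1,-4,0,0,0.155,20,-4,-4,0,0,0.155,19,-8,-4,0,0,0.155]

```text
t: 7.3
tool_pos: [468.1, 231.2, 200.3]
eef_rot: [-0.001, 0.946, 0.325, 0.002]
ft_force: [-0.5, 0.3, -0.4]
finger_gap: 0.001
```

drive_tool:
  deltas: [18,-10,-4,0,0,0.155,16,-13,-4,0,0,0.155,14,-15,-4,0,0,0.155,11,-17,-4,0,0,0.155,0,0,0,0,0,0]

```text
t: 7.92
tool_pos: [501.5, 307.0, 220.9]
eef_rot: [-0.002, 1.0, 0.01, 0.003]
ft_force: [-0.7, 0.1, -0.8]
finger_gap: 0.001
```

```bash
python3 snap.py w9; python3 snap.py t9 top
python3 - <<'E'
from h import *
from plant import *
plan(get_obs(),[500,330,205],-5,1)
E
```

```text
now 7.925 [501.5 307.  220.9] yaw 1.2 F [-0.7  0.1 -0.8] gap 0.0
0, 0, 0, -0.004, -0.006, 0
now 7.975 [501.3 306.4 220.7] yaw 1.2 F [ 0.3 -0.4  0.3] gap 0.0
0, 0, 0, -0.004, -0.006, 0
now 8.025 [501.1 306.1 220.6] yaw 1.2 F [-1.2 -0.3 -1. ] gap 0.0
-0.7, -23.9, 15.7, -0.004, -0.005, 0.109
```

View pics/w9.png

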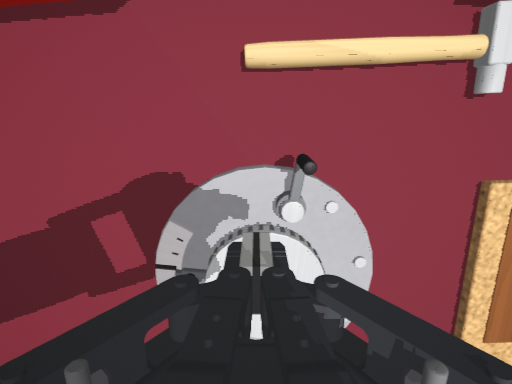

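View pics/t9.png

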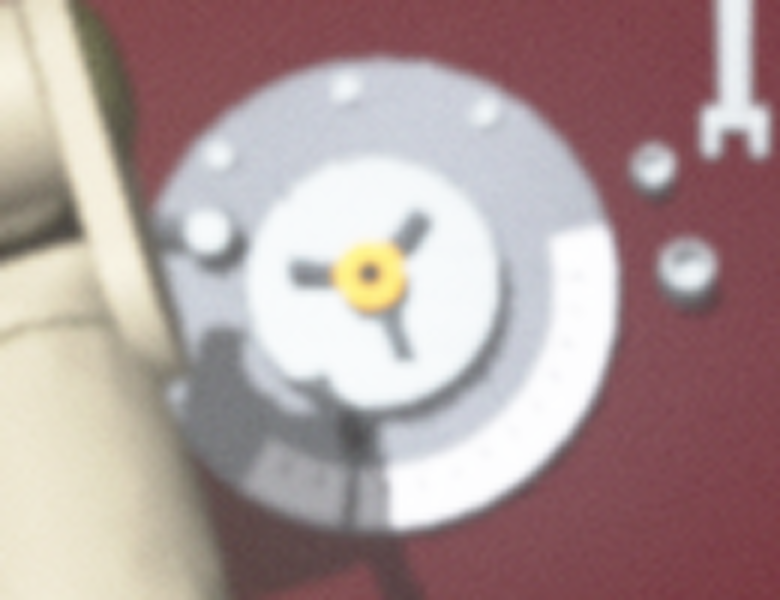

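Run:
```python
from h import *
d=pickle.load(open("w9.pkl","rb"));f=d["img"][135:225,260:340,::-1]
cv2.imwrite("pics/w9c.png",cv2.resize(f,None,fx=6,fy=6,interpolation=cv2.INTER_CUBIC))
a=ray(d,311,168,90);b=ray(d,292,211,50);print(a,b,np.hypot(*(a-b)[:2]),np.degrees(np.arctan2(*(a-b)[[1,0]])))
```

```text
[554.14650508 325.43175929  90.        ] [544.37370494 268.98387748  50.        ] 57.28761632028113 80.17776807649177
```

View pics/w9c.png

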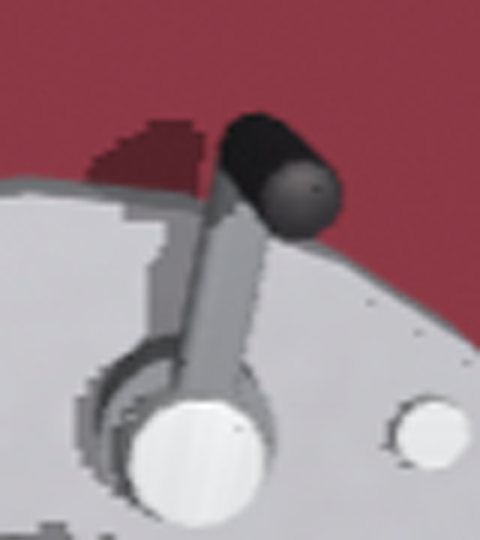

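Run:
```python
from h import *
from plant import *
plan(get_obs(),[516.5,331,68],-10,5)
```

```text
now 8.025 [501.1 306.1 220.6] yaw 1.2 F [-1.2 -0.3 -1. ] gap 0.0
3, -4.8, 30.6, -0.001, -0.001, 0.039
2.9, -4.9, 30.5, -0.001, -0.001, 0.039
2.7, -5.1, 30.5, -0.001, -0.001, 0.039
2.5, -5.2, 30.5, -0.001, -0.001, 0.039
2.3, -5.3, 30.5, -0.001, -0.001, 0.039
```

drive_tool:
  deltas: [3,-6,30,0,0,0.04,3,-6,30,0,0,0.04,3,-6,30,0,0,0.04,2,-6,30,0,0,0.04,0,-2,20,0,0,0.03]

```text
t: 8.65
tool_pos: [514.8, 328.1, 79.6]
eef_rot: [-0.003, 0.997, -0.083, 0.004]
ft_force: [0.5, 0.2, -0.4]
finger_gap: -0.002
```

drive_tool:
  deltas: [0,0,0,0,0,0]

```text
t: 8.78
tool_pos: [514.0, 327.1, 78.5]
eef_rot: [-0.002, 0.997, -0.082, 0.003]
ft_force: [0.4, -1.1, 0.3]
finger_gap: -0.003
```

```bash
python3 snap.py w10
python3 - <<'E'
from h import *
from plant import *
plan(get_obs(),[516.5,331,68],-10,1)
E
```

```text
now 8.775 [514.  327.1  78.5] yaw -9.4 F [ 0.4 -1.1  0.3] gap -0.0
0, 0, 0, -0.004, -0.005, 0
now 8.825 [514.6 327.3  79.6] yaw -9.4 F [-0.2  0.1  0. ] gap -0.0
1.2, -3.9, 11.7, -0.005, -0.007, 0.011
```

View pics/w10.png

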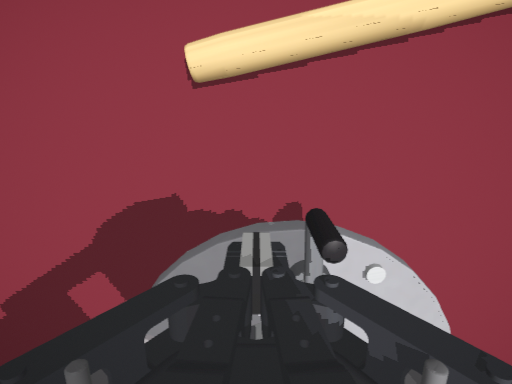

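drive_tool:
  deltas: [6,-1.5,5,0,-0.003,0,6,-1,4,0,-0.003,0,4,-1,2,0,0,0,0,0,0,0,0,0]

```text
t: 9.32
tool_pos: [533.4, 327.9, 71.0]
eef_rot: [-0.003, 0.997, -0.081, 0.002]
ft_force: [-0.5, 0.2, -0.1]
finger_gap: -0.005
```

drive_tool:
  deltas: [4.5,-1.2,1,-0.002,-0.002,0.08,4.5,-1.4,0,0,0,0.08,4.5,-1.4,0,0,0,0.08,4.5,-1.4,0,0,0,0.08]

```text
t: 9.82
tool_pos: [551.2, 328.8, 70.3]
eef_rot: [-0.002, 0.97, -0.243, -0.001]
ft_force: [-1.2, 1.4, -0.7]
finger_gap: -0.004
```

```bash
python3 snap.py w11
```

```text
now 9.825 [551.2 328.8  70.3] yaw -28.1 F [-1.2  1.4 -0.7] gap -0.0
0, 0, 0, -0.004, 0.002, -0
```

View pics/w11.png

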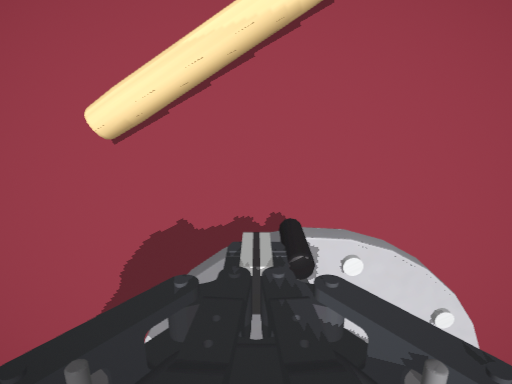

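drive_tool:
  deltas: [4.6,-1.4,0,0,0,0.08,4.6,-1.4,0,0,0,0.08,4.6,-1.4,0,0,0,0.08,4.6,-1.4,0,0,0,0.08,4.6,-1.4,0,0,0,0.08]

```text
t: 10.5
tool_pos: [573.1, 322.4, 70.4]
eef_rot: [-0.004, 0.901, -0.434, -0.002]
ft_force: [0.1, 2.2, -0.4]
finger_gap: -0.001
```

```bash
python3 snap.py w12
```

```text
now 10.5 [573.1 322.4  70.4] yaw -51.4 F [ 0.1  2.2 -0.4] gap -0.0
0, 0, 0, -0.005, 0.007, -0
```

View pics/w12.png

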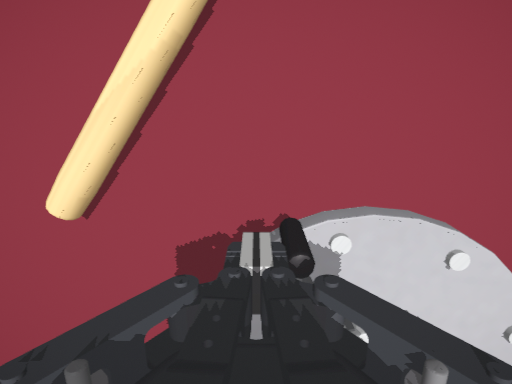

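drive_tool:
  deltas: [4.4,-1.3,0,0,0.002,0.08,4.4,-1.3,0,0,0.002,0.08,3.5,-1.1,0,0,0,0.06,3.5,-1.1,0,0,0,0.06]

```text
t: 11.05
tool_pos: [585.8, 313.0, 70.7]
eef_rot: [-0.004, 0.831, -0.556, -0.0]
ft_force: [-0.3, 2.5, -0.8]
finger_gap: -0.0
```

drive_tool:
  deltas: [2.5,-0.8,0,0,0.002,0.045]

```text
t: 11.18
tool_pos: [587.5, 311.2, 70.7]
eef_rot: [-0.004, 0.819, -0.574, 0.0]
ft_force: [1.0, 1.9, -0.6]
finger_gap: 0.0
```

drive_tool:
  deltas: [2.5,-0.8,0,0,0.002,0.045]

```text
t: 11.3
tool_pos: [589.1, 309.5, 70.8]
eef_rot: [-0.004, 0.806, -0.592, 0.001]
ft_force: [0.2, 3.0, -0.2]
finger_gap: 0.0
```

```bash
python3 snap.py w13
```

```text
now 11.3 [589.1 309.5  70.8] yaw -72.6 F [ 0.2  3.  -0.2] gap 0.0
0, 0, 0, -0.008, 0.003, -0
```

View pics/w13.png

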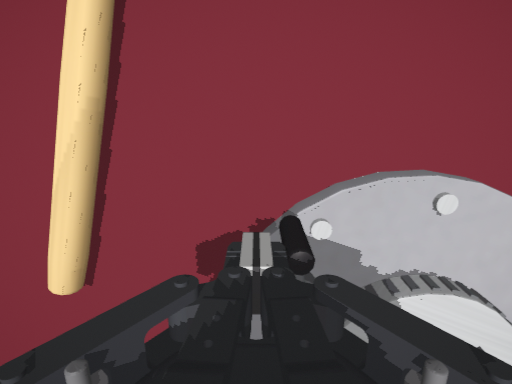

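drive_tool:
  deltas: [2.5,-0.8,0,0,0.001,0.045,2.5,-0.8,0,0,0.001,0.045]

```text
t: 11.6
tool_pos: [592.1, 305.6, 70.9]
eef_rot: [-0.004, 0.779, -0.627, 0.002]
ft_force: [0.7, 1.7, -1.1]
finger_gap: 0.004
```

drive_tool:
  deltas: [2.5,-0.8,0,0,0.001,0.045,2.5,-0.8,0,0,0.001,0.045]

```text
t: 11.85
tool_pos: [594.8, 301.7, 71.2]
eef_rot: [-0.004, 0.751, -0.66, 0.003]
ft_force: [1.2, 2.0, -1.2]
finger_gap: -0.001
```

drive_tool:
  deltas: [2.5,-0.8,0,0,0.001,0.045,2.5,-0.8,0,0,0.001,0.045]

```text
t: 12.1
tool_pos: [596.3, 300.0, 71.3]
eef_rot: [-0.006, 0.722, -0.692, 0.002]
ft_force: [-0.4, 16.2, -3.2]
finger_gap: -0.001
```

drive_tool:
  deltas: [-4,0,0,0,0,0,-8,0,0,0,0,0,-8,0,-10,0,0,0,0,0,-40,0,0,0,0,0,-50,0,0,0]

```text
t: 12.72
tool_pos: [592.5, 320.8, 171.5]
eef_rot: [-0.003, 0.724, -0.69, 0.0]
ft_force: [0.6, -0.0, 0.3]
finger_gap: 0.003
```

drive_tool:
  deltas: [-30,-30,-20,0,0,0,-40,-40,-10,0,0,0,0,0,0,0,0,0]

```text
t: 13.1
tool_pos: [653.4, 386.8, 207.4]
eef_rot: [-0.007, 0.725, -0.689, 0.003]
ft_force: [0.4, -0.7, -2.0]
finger_gap: 0.004
```

```bash
python3 snap.py w14; python3 snap.py t14 top;python3 snap.py s14 side
```

```text
now 13.1 [653.4 386.8 207.4] yaw -87.1 F [ 0.4 -0.7 -2. ] gap 0.0
0, 0, 0, -0.013, 0.005, -0
now 13.15 [652.6 385.9 207.8] yaw -87.1 F [ 0.4 -0.7  0.1] gap -0.0
0, 0, 0, -0.012, 0.005, -0
now 13.2 [652.1 385.1 208. ] yaw -87.1 F [-0.2 -0.3 -0.6] gap 0.0
0, 0, 0, -0.012, 0.004, -0
```

View pics/w14.png

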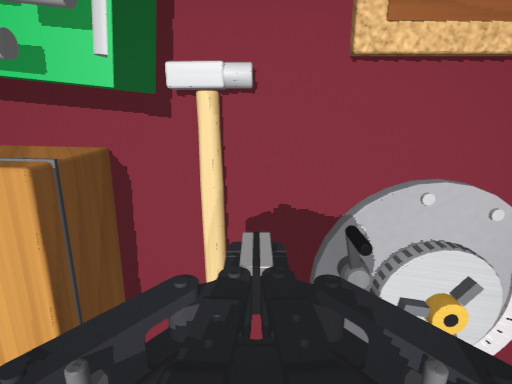

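View pics/t14.png

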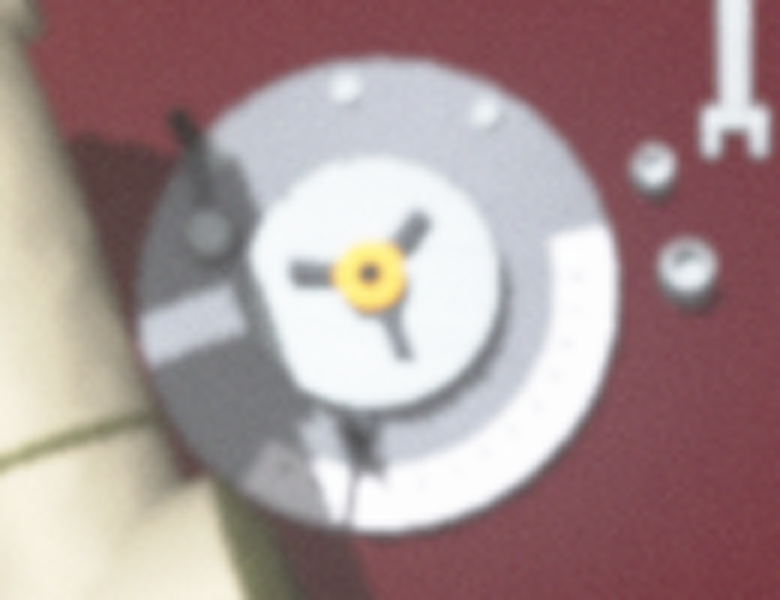

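View pics/s14.png

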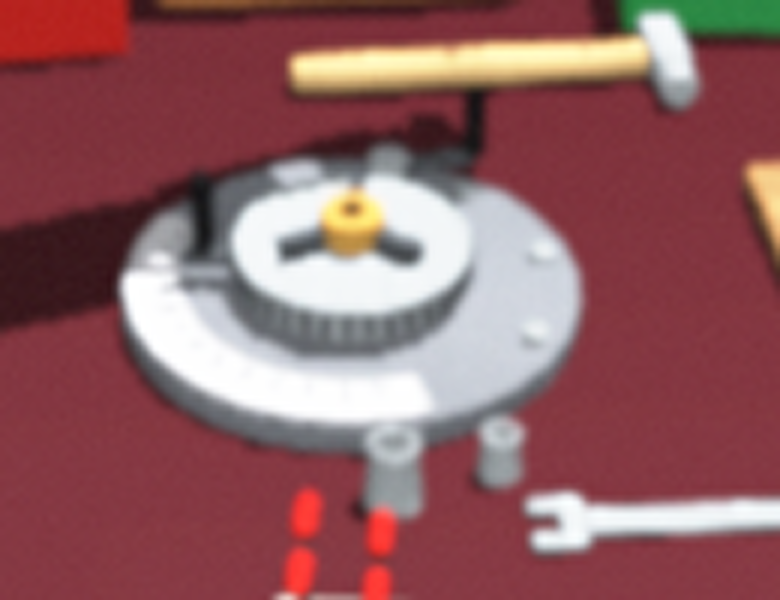

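Run:
```python
from h import *
d=pickle.load(open("t14.pkl","rb"));g=lambda u,v:((u+.5)/6-.5+150,(v+.5)/6-.5+155)
def rep(a,b):print(a.round(1),b.round(1),np.hypot(*(a-b)[:2]),np.degrees(np.arctan2(*(a-b)[[1,0]])))
rep(ray(d,*g(180,120),90),ray(d,*g(210,230),50))
d=pickle.load(open("w14.pkl","rb"));cv2.imwrite("pics/w14c.png",cv2.resize(d["img"][210:300,320:410,::-1],None,fx=6,fy=6,interpolation=cv2.INTER_CUBIC))
rep(ray(d,364,246,90),ray(d,355,273,50))
a=cv2.imread("pics/t9.png");b=cv2.imread("pics/t14.png");m=np.abs(a.astype(int)-b).max(2)[180:360,290:460];print("jaw diff",m.mean(),m.max())
```

```text
[598.1 280.4  90. ] [543.5 267.   50. ] 56.180683901942 13.797678937465617
[604.7 283.8  90. ] [553.1 272.7  50. ] 52.713532287342886 12.163842664932146
jaw diff 1.7005228758169935 24
```

View pics/w14c.png

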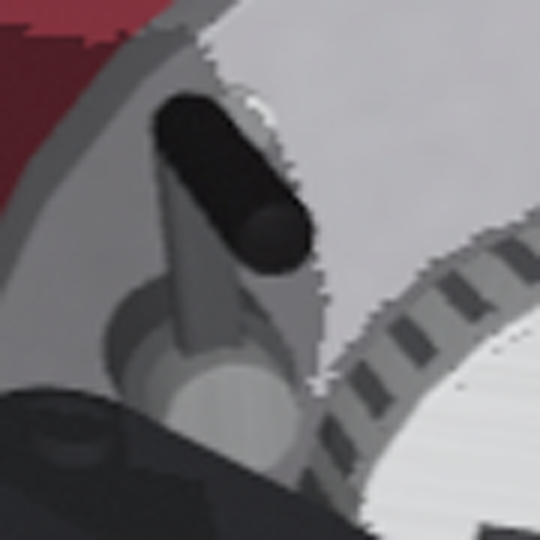

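Run:
```python
from plant import *
o=get_obs();print(o["t"],o["tool_pos"],o["ft_force"]);print(close_job())
```

```text
13.25 [651.80695931 384.68595884 208.14718247] [-0.1248791  -0.35211358 -0.15464214]
the job is handed in; nothing more can be done
None
```

I pushed the post about 48° clockwise with the shut fingers until the pointer met the zero line, then pushed the clamp lever clockwise to its stop. I backed off, lifted clear of the turntable and handed in at 13.25 s; no verdict is reported.

- **Pointer:** the wrist camera put it 0.05° from the zero line before I went to the clamp. I took no second close-up afterwards, but the top view shows the chuck jaws unchanged and the pointer still on the line.
- **Clamp:** the pin turned about 68° (80° to between 12° and 14° in the two views). The force then rose from about 2 N to 16 N and the tool stopped advancing, which I took as the stop. I could not check the clamp's angle any other way.
- **Forces:** the highest force I saw on a lever was that 16 N, against the 30 N limit.
- **Bystanders:** the sockets, spanner and hammer look unmoved. I did not look again at the paste tin and the steel bar, but the arm never went near them.

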